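# Pull the wrong carton and stack the good stock

## Robot

A 6-joint arm with a two-finger parallel gripper is mounted at the origin on the work surface. World frame = base frame: x ahead of the robot, y to its left, z up, the work surface at z = 0. Lengths are in m, angles in rad, forces in N, time in s.
With the tool pointing down it reaches from about 0.35 to 0.85 m from the base axis. Payload 8.1 kg.
Tool frame: the origin (TCP) lies at the very end of the fingers, on their centre line; the grasp point (between the pads) lies 19 mm behind it; z points along the fingers, y is the line along which they close (so a half turn about z gives the same grasp; the last joint's range is limited). The gripper opens to 93 mm and grips with 3 to 60 N. Pads are 15 mm wide; open, the fingers measure 128 mm over their backs; the gripper's body (75 mm by 188 mm) begins 65 mm behind the grasp point.
Start: joints at [-1.212, 0.13, 1.488, -0, 1.523, -0.085], TCP at [0.258, -0.542, 0.219] pointing down, gripper open.
Joint ranges: [-2.96, 2.96], [-0.89, 2.26], [0.02, 2.5], [-1.34, 4.48], [0, 2.73], [-2.66, 2.66]. Speed limits (rad/s): [2.39, 2.39, 2.79, 3.14, 3.14, 3.14].

## Interface

Orientations are given as a unit quaternion [w, x, y, z].
In Python, from station import monitor, cams, ticket, finder gives the robot as it stands.
- The arm moves only by the tool arm_command, never from a script. Its argument "moves" is a list of rows, each an object of numbers: "dx", "dy", "dz": the shift along the tool's x, y, z in mm; "twist": the turn about the tool's z in degrees. In form: [{"dx": .., "dy": .., "dz": .., "twist": ..}, ...]. A call has 1 to 8 rows; each row shifts and turns the commanded pose from where the row before left it, along the tool's axes as they then stand; what a row does not reach is not made up. A row lasts 1/8 s, in which the tool goes at most 62.5 mm and 10.7 degrees, less where a joint would pass 70% of its speed; a pose out of reach is approached as far as the arm can. A call with a gripper value outside its range is refused whole. "fingers" is the gripper's target within -1 to 1 (fully open at 1, half-way at 0, shut at -1), set as the call begins (left out, the last holds). The fingers move at their own pace and stop on an object; "force" is the grip in N (left out, the last holds). Time passes only in rows, so rows that do not move let the fingers close. It gives the time, the measured TCP pose, the force, the opening and the grip force at its end, in the units of the state.
- monitor.get_state(): the state, without advancing time (a new reading comes with each control period).
- cams.grab_frame(name): name is "scene" or "top" or "wrist"; returns (picture, depth): 420x560x3 uint8, red, green, blue; 420x560 float32, m along the optical axis (not along the pixel's ray), 0 where there is no reading.
- cams.calibration(name): a dict with "camera_matrix" (3x3 intrinsics, pixels), "T" (4x4, takes a point from camera to world coordinates). Camera axes: x right, y down, z forward; pixel columns grow to the right and rows downward; lengths in m; the calibration is good to about 2 mm. The wrist camera is an equidistant fisheye: a pixel r from the principal point sees the ray r / f radians off the axis. A picture is of the moment at which its call begins: read the wrist's pose just before it. calibration takes no time and is no camera call; for the wrist camera it gives the pose at the moment of the call.
- ticket.finish_job(): hands the job in; it is judged then, once.
Trained networks look in the newest picture that a camera, given by its name, has taken for a name from the list of things; names that differ only in an ending like _2 or _b are one class to them, and where a whole thing is asked for, a point or a joint stands for the part that bears it (a point fixed in the world has none). Each returns a list of dicts, best first, with "conf" (0 to 1); they miss things now and then, are a little off and sometimes report something else, mostly with a low value. They report only what shows in the picture. A call takes as long as a camera call. They do not tell look-alikes from the thing itself.
- finder.silhouettes(name, camera): "pixels" (420x560 bool, what is visible of it) and "extent" ([left, top, right, bottom] in pixels, round what is visible of it).
The state is a dict: "time": time; "qpos": joint angles; "qvel": joint speeds; "effort": joint torques, N m; "ee_pos": TCP position; "tool_rot": TCP orientation; "contact_force": force on the tool from outside, world axes, zero at the start; "wrist_torque": the same for the moment, N m; "gripper_width": finger opening in m; "finger_force": force on a finger pad.
Only numpy, scipy, OpenCV 4.12 (cv2) and the standard library are available. Lean on these libraries where they do the work, as an engineer would, in place of code of your own. Each camera call takes 0.05 s, during which the arm holds its last target. There are 200 camera calls.

## Task

The sealed cartons on the bench should all hold nylon pulley wheels, but one was packed with steel wheels by mistake and is much heavier than the rest: lift them in turn to find it and set it down flat in the red tray. Then log it by pressing the stroke counter's lever down to its stop and letting it spring fully back. Stack all the other cartons in one straight pile on the plywood board, right way up, lying the same way and with their edges flush, and leave the ratchet, spray nozzle and pulley wheel alone.

Things in the scene. Friction and masses are not known exactly. Their poses are not given: they have to be found in the camera images.
- carton_a_mid (a point): One of the identical sealed cartons (not all five are there each time): blue telescoping lid over kraft cardboard, white label with a printed wheel on top; 88 mm long (its x axis) x 58 mm wide (its y) x 34 mm high (its z, up). The point is the carton's centre, 17 mm above its underside. They look alike; a right one (nylon wheels) weighs 0.13 to 0.20 kg, the single wrong one (steel wheels) 0.5 to 0.7 kg.
- carton_b_mid (a point): One of the identical sealed cartons (not all five are there each time): blue telescoping lid over kraft cardboard, white label with a printed wheel on top; 88 mm long (its x axis) x 58 mm wide (its y) x 34 mm high (its z, up). The point is the carton's centre, 17 mm above its underside. They look alike; a right one (nylon wheels) weighs 0.13 to 0.20 kg, the single wrong one (steel wheels) 0.5 to 0.7 kg.
- carton_c_mid (a point): One of the identical sealed cartons (not all five are there each time): blue telescoping lid over kraft cardboard, white label with a printed wheel on top; 88 mm long (its x axis) x 58 mm wide (its y) x 34 mm high (its z, up). The point is the carton's centre, 17 mm above its underside. They look alike; a right one (nylon wheels) weighs 0.13 to 0.20 kg, the single wrong one (steel wheels) 0.5 to 0.7 kg.
- carton_d_mid (a point): One of the identical sealed cartons (not all five are there each time): blue telescoping lid over kraft cardboard, white label with a printed wheel on top; 88 mm long (its x axis) x 58 mm wide (its y) x 34 mm high (its z, up). The point is the carton's centre, 17 mm above its underside. They look alike; a right one (nylon wheels) weighs 0.13 to 0.20 kg, the single wrong one (steel wheels) 0.5 to 0.7 kg.
- carton_e_mid (a point): One of the identical sealed cartons (not all five are there each time): blue telescoping lid over kraft cardboard, white label with a printed wheel on top; 88 mm long (its x axis) x 58 mm wide (its y) x 34 mm high (its z, up). The point is the carton's centre, 17 mm above its underside. They look alike; a right one (nylon wheels) weighs 0.13 to 0.20 kg, the single wrong one (steel wheels) 0.5 to 0.7 kg.
- tray: Red plastic quarantine tray fixed to the bench, open on top: 140 mm (its x) x 200 mm (its y) outside, 5 mm walls and floor, rim 34 mm above the bench. Origin: centre of its underside, at bench height.
- board_top (a point): Centre of the top face of the bare plywood carrying board, which is fixed to the bench: 130 mm (its x) x 100 mm (its y), 6 mm thick; the point is at the upper face; z up.
- tally_lever (a joint): Sprung lever of the bench stroke counter, rad: 0 at rest (arm 0.55 rad above level), grows as the lever is pressed down, 0.85 at its stop (arm 0.30 rad below level). Its spring always drives it back to 0 and takes about 2 N at the pad at the start, 5 N at the stop.
- lever_pad (a point): Centre of the upper face of the lever's black pad (24 mm along the arm x 18 mm wide x 7 mm thick), 55 mm out from the axle; it moves with the lever. At rest about 74 mm above the bench, at the stop about 29 mm. Around it is free room, except the counter's grey body, whose end face is 24 mm from the middle of the pad on the counter's +y side.
- lever_axle (a point): Middle of the lever on its axle, 42 mm above the bench, on the counter's -y end. Axes of the counter: y along the axle, x level and square to it, z up; the lever points to -x and swings in the x-z plane. The counter is a grey box 46 (x) x 84 (y) mm, its top 52 mm high, with four number drums under a bezel on top, screwed to the bench; its middle is 66 mm to +y of this point.
- ratchet: Chrome socket ratchet, about 190 mm long (its x), 29 mm high, lying beyond the cartons; not part of the job. Origin under its middle.
- nozzle: Green plastic spray nozzle, about 75 mm long, 28 mm high, lying beyond the cartons; not part of the job. Origin under its middle.
- pulley: White nylon pulley wheel, 52 mm across, 16 mm thick, lying flat beyond the cartons; not part of the job. Origin under its centre.
Mind the look-alikes: they are no part of the job. Leave any purple or yellow look-alike of the part that bears carton_a_mid alone. Leave any yellow look-alike of the part that bears carton_b_mid alone.

How it is judged:
On the way, in this order (a step that is already met when the one before it is completed fails the run):
1. the overweight carton rests in the red tray, let go (the tray bears its weight, the fingers are clear) (contact force between tray and anything else between 4.2 and 9 N and contact force between the fingers and anything else below 0.3 N), for 0.4 s.
2. the counter's lever is down at its stop (value of joint tally_lever above 0.78 rad), for 0.05 s.
3. the lever has sprung fully back (value of joint tally_lever below 0.08 rad), for 0.2 s.
At the end, for the whole second after the job is handed in: Heavy carton flat in the red tray; all others upright in one pile on the board, centres within 35 mm of its middle and 8 mm of one another, long sides parallel within 0.12 rad; lever back at rest (under 0.08 rad); all cartons let go and still (contact force between tray and anything else between 4.2 and 9 N and value of joint tally_lever below 0.08 rad and ((x of carton_a_mid in the frame of tray between -0.055 and 0.055 m and y of carton_a_mid in the frame of tray between -0.085 and 0.085 m and height (world z) of carton_a_mid below 0.032 m) or horizontal distance between carton_a_mid and board_top below 0.035 m) and angle between each of carton_a_mid, carton_b_mid, carton_c_mid, carton_d_mid, carton_e_mid's own z axis and vertical below 0.08 rad and linear speed of each of carton_a, carton_b, carton_c, carton_d, carton_e below 0.02 m/s and (horizontal distance between carton_a_mid and carton_b_mid above 0.2 m or (horizontal distance between carton_a_mid and carton_b_mid below 0.008 m and angle between the x axis of carton_a_mid and the x axis of carton_b_mid, either way round below 0.12 rad)) and (horizontal distance between carton_a_mid and carton_c_mid above 0.2 m or (horizontal distance between carton_a_mid and carton_c_mid below 0.008 m and angle between the x axis of carton_a_mid and the x axis of carton_c_mid, either way round below 0.12 rad)) and (horizontal distance between carton_a_mid and carton_d_mid above 0.2 m or (horizontal distance between carton_a_mid and carton_d_mid below 0.008 m and angle between the x axis of carton_a_mid and the x axis of carton_d_mid, either way round below 0.12 rad)) and (horizontal distance between carton_a_mid and carton_e_mid above 0.2 m or (horizontal distance between carton_a_mid and carton_e_mid below 0.008 m and angle between the x axis of carton_a_mid and the x axis of carton_e_mid, either way round below 0.12 rad)) and ((x of carton_b_mid in the frame of tray between -0.055 and 0.055 m and y of carton_b_mid in the frame of tray between -0.085 and 0.085 m and height (world z) of carton_b_mid below 0.032 m) or horizontal distance between carton_b_mid and board_top below 0.035 m) and (horizontal distance between carton_b_mid and carton_c_mid above 0.2 m or (horizontal distance between carton_b_mid and carton_c_mid below 0.008 m and angle between the x axis of carton_b_mid and the x axis of carton_c_mid, either way round below 0.12 rad)) and (horizontal distance between carton_b_mid and carton_d_mid above 0.2 m or (horizontal distance between carton_b_mid and carton_d_mid below 0.008 m and angle between the x axis of carton_b_mid and the x axis of carton_d_mid, either way round below 0.12 rad)) and (horizontal distance between carton_b_mid and carton_e_mid above 0.2 m or (horizontal distance between carton_b_mid and carton_e_mid below 0.008 m and angle between the x axis of carton_b_mid and the x axis of carton_e_mid, either way round below 0.12 rad)) and ((x of carton_c_mid in the frame of tray between -0.055 and 0.055 m and y of carton_c_mid in the frame of tray between -0.085 and 0.085 m and height (world z) of carton_c_mid below 0.032 m) or horizontal distance between carton_c_mid and board_top below 0.035 m) and (horizontal distance between carton_c_mid and carton_d_mid above 0.2 m or (horizontal distance between carton_c_mid and carton_d_mid below 0.008 m and angle between the x axis of carton_c_mid and the x axis of carton_d_mid, either way round below 0.12 rad)) and (horizontal distance between carton_c_mid and carton_e_mid above 0.2 m or (horizontal distance between carton_c_mid and carton_e_mid below 0.008 m and angle between the x axis of carton_c_mid and the x axis of carton_e_mid, either way round below 0.12 rad)) and ((x of carton_d_mid in the frame of tray between -0.055 and 0.055 m and y of carton_d_mid in the frame of tray between -0.085 and 0.085 m and height (world z) of carton_d_mid below 0.032 m) or horizontal distance between carton_d_mid and board_top below 0.035 m) and (horizontal distance between carton_d_mid and carton_e_mid above 0.2 m or (horizontal distance between carton_d_mid and carton_e_mid below 0.008 m and angle between the x axis of carton_d_mid and the x axis of carton_e_mid, either way round below 0.12 rad)) and ((x of carton_e_mid in the frame of tray between -0.055 and 0.055 m and y of carton_e_mid in the frame of tray between -0.085 and 0.085 m and height (world z) of carton_e_mid below 0.032 m) or horizontal distance between carton_e_mid and board_top below 0.035 m)); the robot touches nothing.
It fails at once if the ratchet is disturbed (shifted more than 60 mm) (distance of ratchet from where it was at the start of the episode above 0.06 m).
It fails at once if the nozzle is disturbed (shifted more than 60 mm) (distance of nozzle from where it was at the start of the episode above 0.06 m).
It fails at once if the pulley is disturbed (shifted more than 60 mm) (distance of pulley from where it was at the start of the episode above 0.06 m).
Of carton_a, carton_c, carton_e only 1 to 3 are there at a start; the rules pass over those that are not, and their reading is None.
At some moment in a run one of carton_a, carton_b, carton_c, carton_d, carton_e may be knocked a few centimetres aside while the robot is not near it.
Once in a run the grip may slacken for a moment while it holds something.
It also fails if it takes over 210 s, if anything falls off the work surface, if the arm or the gripper's body presses on something with over 40 N, if the wrist force passes 120 N, or if a joint passes its speed limit or range.

## Working session

There is one attempt and no reset: what is moved stays moved. The work goes in short steps, Python scripts to look and compute and a tool call to move; the robot and the scene stay as the last step left them, time stands still between calls to the robot, and variables do not carry over. Pictures are saved under pics/ and viewed, at most 14 in all, crops included, and the job is handed in when it is done.

Besides the shell and the picture viewer there is one more tool, called by a JSON object that holds its "method" and its "body", one argument or row to a line. arm_command: Moves the arm, as the interface text tells. Its arguments: {"type":"object","properties":{"moves":{"type":"array","items":{"type":"object","properties":{"dx":{"type":"number"},"dy":{"type":"number"},"dz":{"type":"number"},"twist":{"type":"number"}}}},"fingers":{"type":"number"},"force":{"type":"number"}},"required":["moves"]}

```bash
mkdir -p pics; ls; cat > h.py <<'E'
import numpy as np, cv2
from station import monitor, cams, ticket, finder
from scipy.spatial.transform import Rotation as R
def grab(n,save=None):
    im,d=cams.grab_frame(n); c=cams.calibration(n)
    if save: cv2.imwrite('pics/'+save,im[:,:,::-1])
    return im,d,np.array(c['camera_matrix']),np.array(c['T'])
def cloud(d,K,T):
    v,u=np.mgrid[:d.shape[0],:d.shape[1]]
    P=np.stack([(u-K[0,2])/K[0,0]*d,(v-K[1,2])/K[1,1]*d,d],-1)
    return P@T[:3,:3].T+T[:3,3]
def st():
    s=monitor.get_state(); q=s['tool_rot']
    r=R.from_quat([q[1],q[2],q[3],q[0]]).as_matrix()
    print('t',s['time'],'p',np.round(s['ee_pos'],4),'xax',np.round(r[:,0],3),'yax',np.round(r[:,1],3),'yaw(y)',round(np.degrees(np.arctan2(r[1,1],r[0,1])),1),'F',np.round(s['contact_force'],2),'w',s['gripper_width'],'ff',s['finger_force'])
    return s,r
E
python3 - <<'E'
from h import *
st()
im,d,K,T=grab('top','top1.png'); print(T.round(3)); W=cloud(d,K,T)
for n in ['carton_a_mid','tray','tally_lever','ratchet']:
    for s in finder.silhouettes(n,'top'):
        m=s['pixels']&(d>0); p=W[m]
        if len(p)==0: continue
        zt=np.percentile(p[:,2],90); t=p[p[:,2]>zt-.006]
        r=cv2.minAreaRect((t[:,:2]*1000).astype(np.float32))
        print(n,round(s['conf'],2),s['extent'],'zt',zt.round(3),r,im[m].mean(0).round())
grab('scene','scene1.png')
E
```

```text
pics
t 0.0 p [ 0.2575 -0.5413  0.2176] xax [0.903 0.429 0.   ] yax [ 0.429 -0.903 -0.002] yaw(y) -64.6 F [-0.62 -0.52 -0.12] w 0.09322411233230918 ff 0.0
[[ 0.008 -0.984  0.179  0.417]
 [-1.    -0.007  0.004  0.05 ]
 [-0.002 -0.179 -0.984  1.172]
 [ 0.     0.     0.     1.   ]]
carton_a_mid 0.84 [267.6, 118.9, 299.7, 161.5] zt 0.037 ((828.1006469726562, 39.083251953125), (59.13336944580078, 88.62544250488281), 49.75811004638672) [141. 107. 146.]
carton_a_mid 0.84 [207.4, 296.0, 243.1, 322.7] zt 0.037 ((380.5298156738281, 195.2576141357422), (58.02245330810547, 88.03829193115234), 3.558556079864502) [214. 195.  94.]
carton_a_mid 0.67 [270.7, 209.4, 294.4, 249.5] zt 0.037 ((590.1332397460938, 47.051517486572266), (86.1478042602539, 57.31675720214844), 4.350155830383301) [118. 132. 151.]
tray 0.75 [365.6, 254.3, 447.9, 318.9] zt 0.03 ((444.8840026855469, -268.6865234375), (200.99803161621094, 139.8384246826172), 82.56319427490234) [179.  21.  15.]
ratchet 0.87 [319.9, 177.6, 384.3, 190.4] zt 0.026 ((712.9697875976562, -136.12054443359375), (32.6292839050293, 184.130615234375), 1.811959981918335) [125. 123. 120.]
```

View pics/top1.png

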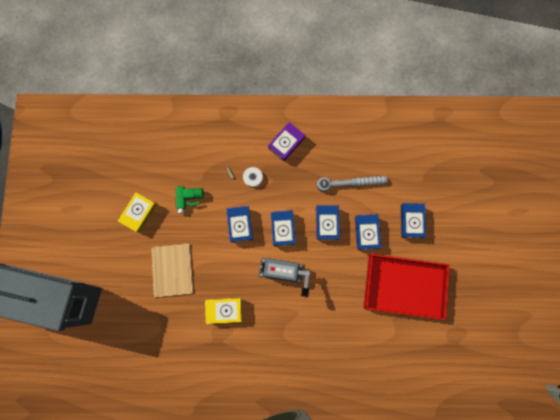

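View pics/scene1.png

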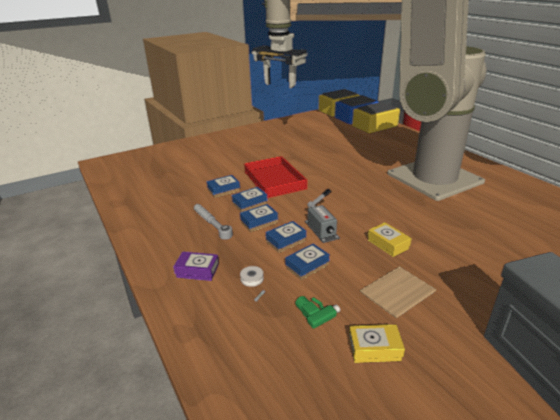

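The top view shows five blue cartons in a row at about (240,225), (283,229), (328,223), (368,233) and (413,221). The purple and two yellow boxes are decoys. The board is at (172,270), the tray at (407,287), and the counter at (283,270) with its lever pad near (305,292).

```bash
cat >> h.py <<'E'
def blues(n='top',zmin=.02,save=None):
    im,d,K,T=grab(n,save); W=cloud(d,K,T); W[d<=0]=9
    h=cv2.cvtColor(im,cv2.COLOR_RGB2HSV)
    m=((h[...,0]>100)&(h[...,0]<125)&(h[...,1]>110)&(h[...,2]>30)&(W[...,0]>.3)&(W[...,0]<.95)&(abs(W[...,1])<.5)).astype(np.uint8)
    m=cv2.morphologyEx(m,cv2.MORPH_CLOSE,np.ones((3,3)))
    c,_=cv2.findContours(m,cv2.RETR_EXTERNAL,cv2.CHAIN_APPROX_NONE); out=[]
    for k in c:
        if cv2.contourArea(k)<150: continue
        f=np.zeros(m.shape,np.uint8); cv2.drawContours(f,[k],-1,1,-1)
        p=W[(f>0)&(d>0)]; z=np.median(p[:,2]); t=p[abs(p[:,2]-z)<.008]
        (cx,cy),(w,hh),a=cv2.minAreaRect((t[:,:2]*1000).astype(np.float32))
        if w<hh: w,hh,a=hh,w,a+90
        a=(a+90)%180-90
        print('carton c',round(cx,1),round(cy,1),'size',round(w,1),round(hh,1),'long-axis deg',round(a,1),'ztop',z.round(4)); out.append((cx,cy,a,z))
    return out,im,W
def rel(p0,yaw0,tgt,yaw):
    "shift (mm, tool axes at yaw0) and twist(deg) to reach tgt; yaw = world angle of tool y"
    d=np.array(tgt,float)-np.array(p0)*1000; y=np.radians(yaw0)
    ty=np.array([np.cos(y),np.sin(y),0]); tx=np.array([-np.sin(y),np.cos(y),0]); tx=-tx if 0 else np.cross(ty,[0,0,-1.])
    tw=-((yaw-yaw0+90)%180-90)
    return (d@tx).round(1),(d@ty).round(1),(-d[2]).round(1),round(tw,1)
E
python3 - <<'E'
from h import *
o,im,W=blues()
h=cv2.cvtColor(im,cv2.COLOR_RGB2HSV)
sub=W[235:305,145:200]; z=sub[...,2]; print(im[270,172])
m=(z>.004)&(z<.012); p=sub[m]; print('board',m.sum(),z[20:50,15:40].mean(),cv2.minAreaRect((p[:,:2]*1000).astype(np.float32)))
sub=W[255:300,255:318]; p=sub[(sub[...,2]>.045)&(sub[...,2]<.06)]; print('counter',cv2.minAreaRect((p[:,:2]*1000).astype(np.float32)))
sub=W[280:300,295:315]; 
for v in range(268,300,2): print(v,[tuple((W[v,u]*1000).round().astype(int)) for u in range(300,312,3)])
s,r=st()
E
```

```text
carton c 583.3 -172.7 size 86.2 58.4 long-axis deg 3.5 ztop 0.0343
carton c 591.7 46.2 size 85.8 54.9 long-axis deg 5.7 ztop 0.0344
carton c 601.9 158.8 size 86.0 55.1 long-axis deg 8.3 ztop 0.0342
carton c 607.2 -69.7 size 85.4 55.1 long-axis deg -0.6 ztop 0.0343
carton c 614.2 -291.7 size 86.3 59.1 long-axis deg -1.2 ztop 0.0342
[208 169 114]
board 1592 0.029804865385535968 ((483.361083984375, 337.21478271484375), (176.021240234375, 141.55056762695312), 0.4494180679321289)
counter ((480.679443359375, 36.98296356201172), (113.74122619628906, 48.24336242675781), 79.3851318359375)
268 [(np.int64(490), np.int64(0), np.int64(3)), (np.int64(490), np.int64(-8), np.int64(0)), (np.int64(490), np.int64(-16), np.int64(-2)), (np.int64(490), np.int64(-23), np.int64(1))]
270 [(np.int64(485), np.int64(0), np.int64(4)), (np.int64(485), np.int64(-8), np.int64(0)), (np.int64(482), np.int64(-13), np.int64(49)), (np.int64(485), np.int64(-23), np.int64(2))]
272 [(np.int64(477), np.int64(2), np.int64(46)), (np.int64(477), np.int64(-6), np.int64(46)), (np.int64(477), np.int64(-13), np.int64(49)), (np.int
[... 1879 characters left out ...]
)]
294 [(np.int64(423), np.int64(0), np.int64(-1)), (np.int64(423), np.int64(-4), np.int64(80)), (np.int64(423), np.int64(-11), np.int64(80)), (np.int64(423), np.int64(-23), np.int64(-1))]
296 [(np.int64(418), np.int64(0), np.int64(3)), (np.int64(418), np.int64(-4), np.int64(80)), (np.int64(418), np.int64(-11), np.int64(81)), (np.int64(418), np.int64(-23), np.int64(0))]
298 [(np.int64(413), np.int64(0), np.int64(2)), (np.int64(413), np.int64(-8), np.int64(1)), (np.int64(413), np.int64(-15), np.int64(2)), (np.int64(413), np.int64(-23), np.int64(0))]
t 0.35 p [ 0.2576 -0.5417  0.2184] xax [0.903 0.429 0.   ] yax [ 0.429 -0.903 -0.   ] yaw(y) -64.6 F [0.25 0.1  0.28] w 0.0928760844389549 ff 0.0
```

```bash
python3 - <<'E'
from h import *
s,r=st()
print(rel(s['ee_pos'],-91.2,(614,-292,60),-91.2))
im,d,K,T=grab('top'); W=cloud(d,K,T)
g=im.astype(int); sub=np.zeros(d.shape,np.uint8); sub[225:310,140:208]=1
m=((g[...,0]>165)&(g[...,2]>75)&(g[...,0]-g[...,2]<140)&(sub>0)).astype(np.uint8)
m=cv2.morphologyEx(m,cv2.MORPH_OPEN,np.ones((3,3)))
c,_=cv2.findContours(m,cv2.RETR_EXTERNAL,cv2.CHAIN_APPROX_NONE); k=max(c,key=cv2.contourArea)
f=np.zeros(m.shape,np.uint8); cv2.drawContours(f,[k],-1,1,-1)
p=W[(f>0)&(d>0)]; print(len(p),np.median(p[:,2]),cv2.minAreaRect((p[:,:2]*1000).astype(np.float32)),cv2.boundingRect(k))
E
```

```text
t 0.35 p [ 0.2576 -0.5417  0.2184] xax [0.903 0.429 0.   ] yax [ 0.429 -0.903 -0.   ] yaw(y) -64.6 F [0.25 0.1  0.28] w 0.0928760844389549 ff 0.0
(np.float64(351.1), np.float64(-257.2), np.float64(158.4), -0.0)
1915 0.005964537219836252 ((483.9171142578125, 336.77374267578125), (131.8555145263672, 101.90569305419922), 5.930299282073975) (151, 243, 41, 54)
```

{"method": "arm_command", "body": {
  "moves": [
    {"twist":9},
    {"twist":9},
    {"twist":8.6}
  ],
  "fingers": 1,
  "force": 30
}}

```text
invalid input
```

{"method": "arm_command", "body": {
  "moves": [
    {"dx":0,"dy":0,"dz":0,"twist":9},
    {"dx":0,"dy":0,"dz":0,"twist":9},
    {"dx":0,"dy":0,"dz":0,"twist":8.6},
    {"dx":45,"dy":-33,"dz":20,"twist":0},
    {"dx":45,"dy":-33,"dz":20,"twist":0},
    {"dx":45,"dy":-33,"dz":20,"twist":0},
    {"dx":45,"dy":-33,"dz":20,"twist":0},
    {"dx":45,"dy":-33,"dz":20,"twist":0}
  ],
  "fingers": 1,
  "force": 30
}}

```text
time: 1.4
ee_pos: [0.4874, -0.3804, 0.1182]
tool_rot: [0.0, 1.0, -0.01, 0.0]
contact_force: [0.2, -0.2, 0.0]
gripper_width: 0.0927
finger_force: 0.0
```

{"method": "arm_command", "body": {
  "moves": [
    {"dx":45,"dy":-33,"dz":20,"twist":0},
    {"dx":45,"dy":-33,"dz":20,"twist":0},
    {"dx":36,"dy":-26,"dz":18,"twist":0},
    {"dx":0,"dy":0,"dz":0,"twist":0},
    {"dx":0,"dy":0,"dz":0,"twist":0}
  ]
}}

```text
time: 2.02
ee_pos: [0.6136, -0.2923, 0.0606]
tool_rot: [0.0, 1.0, -0.01, -0.0]
contact_force: [-0.0, 0.4, -1.1]
gripper_width: 0.0934
finger_force: 0.0
```

```bash
python3 - <<'E'
from h import *
s,r=st()
print(rel(s['ee_pos'],-91.2,(614,-292,8),-91.2))
E
```

```text
t 2.025 p [ 0.6136 -0.2923  0.0606] xax [ 1.   -0.02 -0.  ] yax [-0.02 -1.    0.  ] yaw(y) -91.1 F [-0.05  0.39 -1.12] w 0.09337310830854266 ff 0.0
(np.float64(0.4), np.float64(-0.3), np.float64(52.6), -0.0)
```

Very accurate. Descend, grip, lift.

{"method": "arm_command", "body": {
  "moves": [
    {"dx":0,"dy":0,"dz":30,"twist":0},
    {"dx":0,"dy":0,"dz":22,"twist":0},
    {"dx":0,"dy":0,"dz":0,"twist":0}
  ]
}}

```text
time: 2.4
ee_pos: [0.6114, -0.2919, 0.0062]
tool_rot: [-0.001, 1.0, -0.011, -0.002]
contact_force: [0.8, 0.1, -0.4]
gripper_width: 0.0931
finger_force: 0.0
```

{"method": "arm_command", "body": {
  "moves": [
    {"dx":0,"dy":0,"dz":0,"twist":0},
    {"dx":0,"dy":0,"dz":0,"twist":0},
    {"dx":0,"dy":0,"dz":0,"twist":0},
    {"dx":0,"dy":0,"dz":0,"twist":0},
    {"dx":0,"dy":0,"dz":0,"twist":0}
  ],
  "fingers": -1,
  "force": 30
}}

```text
time: 3.02
ee_pos: [0.6142, -0.2924, 0.0092]
tool_rot: [0.0, 1.0, -0.01, 0.0]
contact_force: [-0.6, -0.5, 3.5]
gripper_width: 0.0577
finger_force: 30.0
```

{"method": "arm_command", "body": {
  "moves": [
    {"dx":0,"dy":0,"dz":-20,"twist":0},
    {"dx":0,"dy":0,"dz":-40,"twist":0},
    {"dx":0,"dy":0,"dz":0,"twist":0},
    {"dx":0,"dy":0,"dz":0,"twist":0},
    {"dx":0,"dy":0,"dz":0,"twist":0}
  ]
}}

```text
time: 3.65
ee_pos: [0.6127, -0.2914, 0.0668]
tool_rot: [-0.001, 1.0, -0.01, -0.001]
contact_force: [-0.2, 0.1, -2.4]
gripper_width: 0.0576
finger_force: 30.0
```

{"method": "arm_command", "body": {
  "moves": [
    {"dx":0,"dy":0,"dz":-20,"twist":0},
    {"dx":0,"dy":0,"dz":-20,"twist":0},
    {"dx":0,"dy":0,"dz":0,"twist":0},
    {"dx":0,"dy":0,"dz":0,"twist":0}
  ]
}}

```text
time: 4.15
ee_pos: [0.6141, -0.2922, 0.1091]
tool_rot: [0.0, 1.0, -0.01, 0.0]
contact_force: [-0.3, -0.1, -1.9]
gripper_width: 0.0575
finger_force: 30.0
```

```bash
python3 - <<'E'
from h import *
s,r=st()
# go to above board; relative plan at yaw final -84 (board x axis ~6deg)
print(rel(s['ee_pos'],-91.2,(484,337,120),-84))
E
```

```text
t 4.15 p [ 0.6141 -0.2922  0.1091] xax [ 1.    -0.02   0.001] yax [-0.02 -1.    0.  ] yaw(y) -91.2 F [-0.32 -0.13 -1.89] w 0.05747655231738024 ff 29.99889314174652
(np.float64(-143.2), np.float64(-626.3), np.float64(-10.9), -7.2)
```

{"method": "arm_command", "body": {
  "moves": [
    {"dx":-12,"dy":-52,"dz":-2,"twist":0},
    {"dx":-12,"dy":-52,"dz":-2,"twist":0},
    {"dx":-12,"dy":-52,"dz":-2,"twist":0},
    {"dx":-12,"dy":-52,"dz":-2,"twist":0},
    {"dx":-12,"dy":-52,"dz":-2,"twist":0},
    {"dx":-12,"dy":-52,"dz":0,"twist":0},
    {"dx":-12,"dy":-52,"dz":0,"twist":0},
    {"dx":-12,"dy":-52,"dz":0,"twist":0}
  ]
}}

```text
time: 5.15
ee_pos: [0.5253, 0.1273, 0.118]
tool_rot: [0.0, 1.0, -0.01, -0.0]
contact_force: [1.8, 0.1, -2.0]
gripper_width: 0.0576
finger_force: 30.0
```

{"method": "arm_command", "body": {
  "moves": [
    {"dx":-12,"dy":-52,"dz":0,"twist":0},
    {"dx":-12,"dy":-52,"dz":0,"twist":0},
    {"dx":-12,"dy":-52,"dz":0,"twist":0},
    {"dx":-11.2,"dy":-54.3,"dz":0,"twist":0},
    {"dx":0,"dy":0,"dz":0,"twist":-7.2},
    {"dx":0,"dy":0,"dz":0,"twist":0},
    {"dx":0,"dy":0,"dz":0,"twist":0}
  ]
}}

```text
time: 6.02
ee_pos: [0.4833, 0.3363, 0.1181]
tool_rot: [0.0, 0.999, 0.051, -0.0]
contact_force: [0.4, 0.0, -1.4]
gripper_width: 0.058
finger_force: 30.0
```

```bash
python3 - <<'E'
from h import *
s,r=st()
print(rel(s['ee_pos'],-84,(484,337,14.5),-84))
blues(save='top2.png')
E
```

```text
t 6.025 p [0.4833 0.3363 0.1181] xax [ 0.995  0.102 -0.001] yax [ 0.102 -0.995  0.001] yaw(y) -84.2 F [ 0.4   0.02 -1.36] w 0.057990549346469814 ff 29.998747408390045
(np.float64(0.7), np.float64(-0.7), np.float64(103.6), 0)
carton c 583.5 -172.6 size 85.9 58.6 long-axis deg 3.3 ztop 0.0343
carton c 591.8 46.1 size 85.9 54.9 long-axis deg 5.6 ztop 0.0342
carton c 601.6 158.9 size 85.9 55.2 long-axis deg 8.0 ztop 0.0341
carton c 607.1 -69.7 size 85.5 55.1 long-axis deg -0.7 ztop 0.0343
```

{"method": "arm_command", "body": {
  "moves": [
    {"dx":0,"dy":0,"dz":50,"twist":0},
    {"dx":0,"dy":0,"dz":40,"twist":0},
    {"dx":0,"dy":0,"dz":10,"twist":0},
    {"dx":0,"dy":0,"dz":3,"twist":0},
    {"dx":0,"dy":0,"dz":0,"twist":0},
    {"dx":0,"dy":0,"dz":0,"twist":0}
  ]
}}

```text
time: 6.82
ee_pos: [0.4847, 0.3376, 0.0174]
tool_rot: [-0.001, 0.999, 0.052, 0.001]
contact_force: [-0.1, -0.8, -1.0]
gripper_width: 0.0579
finger_force: 30.0
```

{"method": "arm_command", "body": {
  "moves": [
    {"dx":0,"dy":0,"dz":0,"twist":0},
    {"dx":0,"dy":0,"dz":0,"twist":0},
    {"dx":0,"dy":0,"dz":0,"twist":0},
    {"dx":0,"dy":0,"dz":0,"twist":0},
    {"dx":0,"dy":0,"dz":-50,"twist":0},
    {"dx":0,"dy":0,"dz":-53,"twist":0},
    {"dx":0,"dy":0,"dz":0,"twist":0}
  ],
  "fingers": 1
}}

```text
time: 7.7
ee_pos: [0.4869, 0.339, 0.1248]
tool_rot: [-0.002, 0.999, 0.053, 0.004]
contact_force: [0.0, -0.1, -0.3]
gripper_width: 0.0933
finger_force: 0.0
```

```bash
python3 - <<'E'
from h import *
s,r=st()
# next carton at 601.8,158.9, long axis 8.1 
print(rel(s['ee_pos'],-82,(601.8,158.9,118),-82))
E
```

```text
t 7.7 p [0.4869 0.339  0.1248] xax [0.994 0.105 0.009] yax [ 0.105 -0.994 -0.004] yaw(y) -84.0 F [ 0.02 -0.13 -0.26] w 0.09327133309981875 ff 0.0
(np.float64(88.7), np.float64(194.3), np.float64(6.8), 0)
```

{"method": "arm_command", "body": {
  "moves": [
    {"dx":0,"dy":0,"dz":0,"twist":-2},
    {"dx":23,"dy":48,"dz":5,"twist":0},
    {"dx":23,"dy":48,"dz":10,"twist":0},
    {"dx":23,"dy":48,"dz":20,"twist":0},
    {"dx":23.2,"dy":48.4,"dz":20,"twist":0},
    {"dx":0,"dy":0,"dz":0,"twist":0},
    {"dx":0,"dy":0,"dz":0,"twist":0},
    {"dx":0,"dy":0,"dz":0,"twist":0}
  ]
}}

```text
time: 8.7
ee_pos: [0.601, 0.1605, 0.0635]
tool_rot: [-0.0, 0.997, 0.071, -0.0]
contact_force: [0.9, -0.6, -0.5]
gripper_width: 0.0929
finger_force: 0.0
```

```bash
python3 - <<'E'
from h import *
s,r=st()
print(rel(s['ee_pos'],-82,(601.8,158.9,8.5),-82))
blues(save='top3.png')
E
```

```text
t 8.7 p [0.601  0.1605 0.0635] xax [ 0.99   0.141 -0.   ] yax [ 0.141 -0.99  -0.   ] yaw(y) -81.9 F [ 0.91 -0.6  -0.52] w 0.09287213939925913 ff 0.0
(np.float64(0.6), np.float64(1.7), np.float64(55.0), 0)
carton c 483.8 340.2 size 85.0 47.2 long-axis deg 5.8 ztop 0.0399
carton c 583.4 -172.8 size 86.4 58.9 long-axis deg 2.3 ztop 0.0343
carton c 591.6 45.9 size 85.0 54.0 long-axis deg 3.4 ztop 0.0342
carton c 607.1 -69.9 size 85.5 55.2 long-axis deg -0.3 ztop 0.0341
```

{"method": "arm_command", "body": {
  "moves": [
    {"dx":0.6,"dy":1.6,"dz":30,"twist":0},
    {"dx":0,"dy":0,"dz":25,"twist":0},
    {"dx":0,"dy":0,"dz":0,"twist":0},
    {"dx":0,"dy":0,"dz":0,"twist":0}
  ]
}}

```text
time: 9.25
ee_pos: [0.603, 0.1586, 0.01]
tool_rot: [-0.0, 0.998, 0.07, 0.001]
contact_force: [-0.1, 0.6, -0.2]
gripper_width: 0.0925
finger_force: 0.0
```

{"method": "arm_command", "body": {
  "moves": [
    {"dx":0,"dy":0,"dz":0,"twist":0},
    {"dx":0,"dy":0,"dz":0,"twist":0},
    {"dx":0,"dy":0,"dz":0,"twist":0},
    {"dx":0,"dy":0,"dz":0,"twist":0},
    {"dx":0,"dy":0,"dz":0,"twist":0}
  ],
  "fingers": -1,
  "force": 30
}}

```text
time: 9.88
ee_pos: [0.6026, 0.1583, 0.0089]
tool_rot: [-0.0, 0.998, 0.07, 0.0]
contact_force: [-1.0, 2.7, 2.5]
gripper_width: 0.0575
finger_force: 30.0
```

{"method": "arm_command", "body": {
  "moves": [
    {"dx":0,"dy":0,"dz":-20,"twist":0},
    {"dx":0,"dy":0,"dz":-50,"twist":0},
    {"dx":0,"dy":0,"dz":-40,"twist":0},
    {"dx":0,"dy":0,"dz":0,"twist":0},
    {"dx":0,"dy":0,"dz":0,"twist":0},
    {"dx":0,"dy":0,"dz":0,"twist":0}
  ]
}}

```text
time: 10.62
ee_pos: [0.6005, 0.1574, 0.1157]
tool_rot: [0.0, 0.998, 0.07, -0.002]
contact_force: [-1.0, -0.7, -5.6]
gripper_width: 0.0576
finger_force: 30.0
```

```bash
python3 - <<'E'
from h import *
s,r=st()
print(rel(s['ee_pos'],-81.9,(484,337,118),-84))
print(rel(s['ee_pos'],-81.9,(445,-269,118),-90))
E
```

```text
t 10.625 p [0.6005 0.1574 0.1157] xax [ 0.99   0.14  -0.005] yax [ 0.14 -0.99  0.  ] yaw(y) -82.0 F [-0.99 -0.72 -5.57] w 0.05759080249004085 ff 29.998023211956024
(np.float64(-90.0), np.float64(-194.3), np.float64(-2.3), 2.1)
(np.float64(-214.0), np.float64(400.2), np.float64(-2.3), 8.1)
```

{"method": "arm_command", "body": {
  "moves": [
    {"dx":0,"dy":0,"dz":0,"twist":8},
    {"dx":0,"dy":0,"dz":0,"twist":7.5},
    {"dx":-11,"dy":49,"dz":0,"twist":0},
    {"dx":-11,"dy":49,"dz":0,"twist":0},
    {"dx":-11,"dy":49,"dz":0,"twist":0},
    {"dx":-11,"dy":49,"dz":0,"twist":0},
    {"dx":-11,"dy":49,"dz":0,"twist":0},
    {"dx":-11,"dy":49,"dz":0,"twist":0}
  ],
  "force": 50
}}

```text
time: 11.62
ee_pos: [0.4969, -0.1261, 0.1169]
tool_rot: [-0.0, 0.998, -0.065, -0.001]
contact_force: [0.2, -0.8, -5.1]
gripper_width: 0.0578
finger_force: 50.0
```

{"method": "arm_command", "body": {
  "moves": [
    {"dx":-11,"dy":49,"dz":0,"twist":0},
    {"dx":-11,"dy":49,"dz":0,"twist":0},
    {"dx":-12,"dy":52,"dz":0,"twist":0},
    {"dx":0,"dy":0,"dz":0,"twist":0},
    {"dx":0,"dy":0,"dz":0,"twist":0},
    {"dx":0,"dy":0,"dz":0,"twist":0}
  ]
}}

```text
time: 12.38
ee_pos: [0.4456, -0.268, 0.1179]
tool_rot: [-0.001, 0.998, -0.064, -0.001]
contact_force: [-0.1, -0.2, -4.9]
gripper_width: 0.0579
finger_force: 50.0
```

```bash
python3 - <<'E'
from h import *
s,r=st()
print(rel(s['ee_pos'],-97.4,(445,-269,14.5),-97.4))
E
```

```text
t 12.375 p [ 0.4456 -0.268   0.1179] xax [ 0.992 -0.129 -0.001] yax [-0.129 -0.992 -0.001] yaw(y) -97.4 F [-0.05 -0.21 -4.94] w 0.05789883054276775 ff 49.997708201408386
(np.float64(-0.5), np.float64(1.1), np.float64(103.4), -0.0)
```

Steady at about 5 N, so this is the heavy carton. Place it in the tray.

{"method": "arm_command", "body": {
  "moves": [
    {"dx":0,"dy":0,"dz":50,"twist":0},
    {"dx":0,"dy":0,"dz":40,"twist":0},
    {"dx":0,"dy":0,"dz":10,"twist":0},
    {"dx":0,"dy":0,"dz":3.5,"twist":0},
    {"dx":0,"dy":0,"dz":0,"twist":0},
    {"dx":0,"dy":0,"dz":0,"twist":0}
  ]
}}

```text
time: 13.12
ee_pos: [0.4468, -0.2677, 0.0203]
tool_rot: [-0.001, 0.998, -0.064, -0.0]
contact_force: [-21.8, 18.1, 47.5]
gripper_width: 0.0576
finger_force: 50.0
```

{"method": "arm_command", "body": {
  "moves": [
    {"dx":0,"dy":0,"dz":0,"twist":0},
    {"dx":0,"dy":0,"dz":0,"twist":0},
    {"dx":0,"dy":0,"dz":0,"twist":0},
    {"dx":0,"dy":0,"dz":0,"twist":0},
    {"dx":0,"dy":0,"dz":-40,"twist":0},
    {"dx":0,"dy":0,"dz":-60,"twist":0},
    {"dx":0,"dy":0,"dz":-30,"twist":0},
    {"dx":0,"dy":0,"dz":0,"twist":0}
  ],
  "fingers": 1
}}

```text
time: 14.12
ee_pos: [0.4473, -0.2708, 0.1484]
tool_rot: [0.002, 0.998, -0.065, 0.002]
contact_force: [0.9, -0.4, -0.7]
gripper_width: 0.093
finger_force: 0.0
```

{"method": "arm_command", "body": {
  "moves": [
    {"dx":0,"dy":0,"dz":0,"twist":0},
    {"dx":0,"dy":0,"dz":0,"twist":0},
    {"dx":0,"dy":0,"dz":0,"twist":0}
  ],
  "fingers": -1
}}

```text
time: 14.5
ee_pos: [0.4448, -0.2688, 0.1437]
tool_rot: [-0.001, 0.998, -0.065, -0.001]
contact_force: [-0.2, -0.9, -1.0]
gripper_width: 0.0676
finger_force: 0.0
```

```bash
python3 - <<'E'
from h import *
s,r=st()
o,im,W=blues()
cv2.imwrite('pics/c4.png',cv2.resize(im[200:340,140:460,::-1],None,fx=2.5,fy=2.5,interpolation=cv2.INTER_CUBIC))
print(rel(s['ee_pos'],-97.4,(428,-8,140),-97.4))
E
```

```text
t 14.5 p [ 0.4448 -0.2688  0.1437] xax [ 0.992 -0.13  -0.002] yax [-0.13  -0.992 -0.001] yaw(y) -97.5 F [-0.15 -0.94 -1.05] w 0.06764109695740644 ff 0.0
carton c 484.4 335.9 size 85.3 56.3 long-axis deg 6.1 ztop 0.0401
carton c 583.5 -173.0 size 86.3 58.4 long-axis deg 3.3 ztop 0.0342
carton c 591.2 45.9 size 85.8 54.6 long-axis deg 5.0 ztop 0.0342
carton c 607.3 -69.7 size 85.8 54.9 long-axis deg -0.5 ztop 0.0342
(np.float64(-50.3), np.float64(-256.5), np.float64(3.7), -0.0)
```

View pics/c4.png

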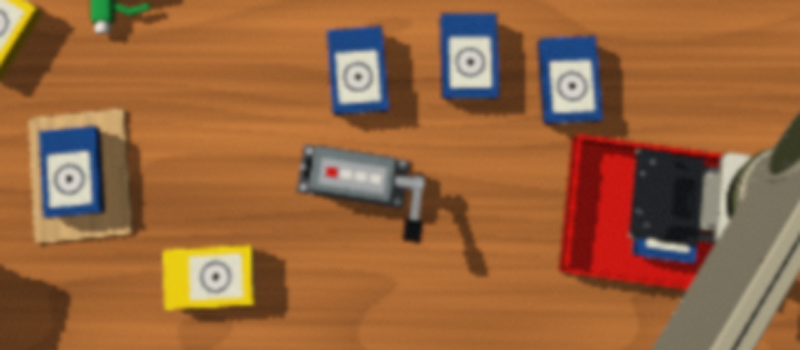

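{"method": "arm_command", "body": {
  "moves": [
    {"dx":-10,"dy":-50,"dz":0,"twist":0},
    {"dx":-11,"dy":-52,"dz":0,"twist":0},
    {"dx":-11,"dy":-52,"dz":0,"twist":0},
    {"dx":-11,"dy":-52,"dz":0,"twist":0},
    {"dx":-10.6,"dy":-51,"dz":10,"twist":0},
    {"dx":0,"dy":0,"dz":30,"twist":0},
    {"dx":0,"dy":0,"dz":0,"twist":0},
    {"dx":0,"dy":0,"dz":0,"twist":0}
  ],
  "fingers": -1
}}

```text
time: 15.55
ee_pos: [0.4261, -0.008, 0.1058]
tool_rot: [0.0, 0.998, -0.066, 0.0]
contact_force: [-0.4, 0.5, 0.0]
gripper_width: 0.0006
finger_force: 0.0
```

```bash
python3 - <<'E'
from h import *
s,r=st()
print(rel(s['ee_pos'],-97.4,(425,-7.5,28),-97.4))
o,im,W=blues(save='top5.png')
im,d,K,T=grab('scene')
cv2.imwrite('pics/s5.png',cv2.resize(im[120:320,200:440,::-1],None,fx=3,fy=3,interpolation=cv2.INTER_CUBIC))
E
```

```text
t 15.55 p [ 0.4261 -0.008   0.1058] xax [ 0.991 -0.131  0.   ] yax [-0.131 -0.991  0.   ] yaw(y) -97.5 F [-0.4   0.47  0.03] w 0.0005714146491845737 ff 0.0
(np.float64(-1.2), np.float64(-0.4), np.float64(77.8), -0.0)
carton c 445.9 -266.6 size 85.0 59.2 long-axis deg -8.4 ztop 0.0391
carton c 484.2 336.0 size 84.3 56.0 long-axis deg 5.6 ztop 0.04
carton c 583.7 -172.8 size 86.8 58.3 long-axis deg 3.6 ztop 0.034
carton c 591.4 46.0 size 85.6 54.8 long-axis deg 5.3 ztop 0.0341
carton c 607.1 -69.8 size 84.8 55.1 long-axis deg -0.4 ztop 0.0344
```

View pics/s5.png

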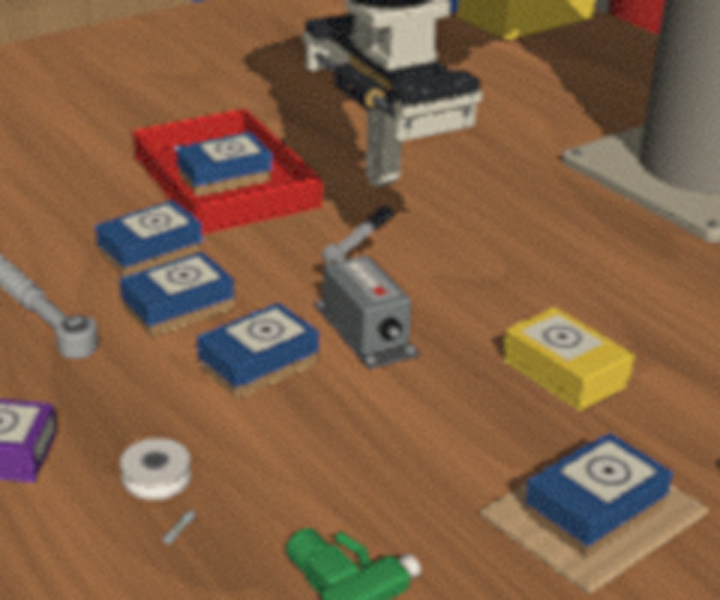

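The heavy carton lies flat in the tray, at crop (225,160). The closed fingers hang right above the black pad, at crop (380,210). Press now.

{"method": "arm_command", "body": {
  "moves": [
    {"dx":-1,"dy":0,"dz":25,"twist":0},
    {"dx":0,"dy":0,"dz":20,"twist":0},
    {"dx":0,"dy":0,"dz":20,"twist":0},
    {"dx":0,"dy":0,"dz":10,"twist":0},
    {"dx":0,"dy":0,"dz":0,"twist":0},
    {"dx":0,"dy":0,"dz":0,"twist":0},
    {"dx":0,"dy":0,"dz":0,"twist":0}
  ]
}}

```text
time: 16.52
ee_pos: [0.4266, -0.0083, 0.0325]
tool_rot: [0.0, 0.998, -0.066, 0.001]
contact_force: [-5.2, -0.4, 12.3]
gripper_width: 0.0005
finger_force: 6.3
```

{"method": "arm_command", "body": {
  "moves": [
    {"dx":0,"dy":0,"dz":2,"twist":0},
    {"dx":0,"dy":0,"dz":0,"twist":0},
    {"dx":0,"dy":0,"dz":0,"twist":0}
  ]
}}

```text
time: 16.9
ee_pos: [0.4268, -0.0084, 0.0318]
tool_rot: [0.0, 0.998, -0.066, 0.001]
contact_force: [-12.8, 0.8, 29.5]
gripper_width: 0.0004
finger_force: 14.5
```

{"method": "arm_command", "body": {
  "moves": [
    {"dx":0,"dy":0,"dz":-30,"twist":0},
    {"dx":0,"dy":0,"dz":-40,"twist":0},
    {"dx":0,"dy":0,"dz":-30,"twist":0},
    {"dx":0,"dy":0,"dz":0,"twist":0},
    {"dx":0,"dy":0,"dz":0,"twist":0},
    {"dx":0,"dy":0,"dz":0,"twist":0}
  ]
}}

```text
time: 17.65
ee_pos: [0.4239, -0.0075, 0.1268]
tool_rot: [-0.0, 0.998, -0.065, -0.001]
contact_force: [-0.1, 0.5, -0.1]
gripper_width: 0.0005
finger_force: 0.0
```

```bash
python3 - <<'E'
from h import *
s,r=st()
o,im,W=blues(save='top6.png')
print(im[286:298,300:310].mean(-1).astype(int)[4:8])
print(rel(s['ee_pos'],-84.7,(591.4,46,70),-84.7), -84.7+97.5)
E
```

```text
t 17.65 p [ 0.4239 -0.0075  0.1268] xax [ 0.991 -0.13  -0.002] yax [-0.13  -0.991 -0.   ] yaw(y) -97.5 F [-0.11  0.49 -0.1 ] w 0.000519192456589923 ff 0.0
carton c 445.5 -266.4 size 84.9 58.7 long-axis deg -7.4 ztop 0.0392
carton c 484.1 336.0 size 84.5 56.4 long-axis deg 5.9 ztop 0.04
carton c 583.5 -173.4 size 85.9 59.0 long-axis deg 2.3 ztop 0.0343
carton c 591.4 45.7 size 85.5 54.7 long-axis deg 4.6 ztop 0.0344
carton c 607.3 -69.7 size 85.6 54.9 long-axis deg -0.5 ztop 0.0343
[[166 166 166 167 166 165 166 166 167 165]
 [165 166 165 165 165 165 166 165 166 165]
 [164 164 164 164 165 165 165 165 164 166]
 [163 162 162 163 164 163 164 164 164 164]]
(np.float64(171.7), np.float64(-37.8), np.float64(56.8), -0.0) 12.799999999999997
```

{"method": "arm_command", "body": {
  "moves": [
    {"dx":0,"dy":0,"dz":0,"twist":-6.4},
    {"dx":0,"dy":0,"dz":0,"twist":-6.3},
    {"dx":43,"dy":-9.5,"dz":0,"twist":0},
    {"dx":43,"dy":-9.5,"dz":5,"twist":0},
    {"dx":43,"dy":-9.5,"dz":20,"twist":0},
    {"dx":42.7,"dy":-9.3,"dz":31,"twist":0},
    {"dx":0,"dy":0,"dz":0,"twist":0},
    {"dx":0,"dy":0,"dz":0,"twist":0}
  ],
  "fingers": 1,
  "force": 40
}}

```text
time: 18.7
ee_pos: [0.5914, 0.0458, 0.0714]
tool_rot: [-0.0, 0.999, 0.046, -0.001]
contact_force: [0.6, -0.3, -0.7]
gripper_width: 0.076
finger_force: 0.0
```

{"method": "arm_command", "body": {
  "moves": [
    {"dx":0,"dy":0,"dz":0,"twist":0},
    {"dx":0,"dy":0,"dz":0,"twist":0}
  ]
}}

```text
time: 18.95
ee_pos: [0.593, 0.0455, 0.0743]
tool_rot: [0.0, 0.999, 0.045, 0.002]
contact_force: [0.2, 0.5, -0.5]
gripper_width: 0.0919
finger_force: 0.0
```

```bash
python3 - <<'E'
from h import *
s,r=st()
print(rel(s['ee_pos'],-84.8,(591.4,46,9),-84.8))
E
```

```text
t 18.95 p [0.593  0.0455 0.0743] xax [0.996 0.091 0.003] yax [ 0.091 -0.996  0.   ] yaw(y) -84.8 F [ 0.21  0.52 -0.5 ] w 0.0918831872509592 ff 0.0
(np.float64(-1.5), np.float64(-0.6), np.float64(65.3), -0.0)
```

{"method": "arm_command", "body": {
  "moves": [
    {"dx":-0.5,"dy":0,"dz":35,"twist":0},
    {"dx":0,"dy":0,"dz":28,"twist":0},
    {"dx":0,"dy":0,"dz":0,"twist":0},
    {"dx":0,"dy":0,"dz":0,"twist":0}
  ]
}}

```text
time: 19.45
ee_pos: [0.5929, 0.0457, 0.011]
tool_rot: [0.0, 0.999, 0.046, 0.001]
contact_force: [0.3, -0.4, 0.1]
gripper_width: 0.0932
finger_force: 0.0
```

{"method": "arm_command", "body": {
  "moves": [
    {"dx":0,"dy":0,"dz":0,"twist":0},
    {"dx":0,"dy":0,"dz":0,"twist":0},
    {"dx":0,"dy":0,"dz":0,"twist":0},
    {"dx":0,"dy":0,"dz":0,"twist":0},
    {"dx":0,"dy":0,"dz":0,"twist":0}
  ],
  "fingers": -1
}}

```text
time: 20.08
ee_pos: [0.592, 0.0458, 0.0093]
tool_rot: [-0.0, 0.999, 0.046, 0.0]
contact_force: [-0.7, 0.2, 2.6]
gripper_width: 0.0577
finger_force: 40.0
```

{"method": "arm_command", "body": {
  "moves": [
    {"dx":0,"dy":0,"dz":-20,"twist":0},
    {"dx":0,"dy":0,"dz":-50,"twist":0},
    {"dx":0,"dy":0,"dz":-50,"twist":0},
    {"dx":0,"dy":0,"dz":-10,"twist":0},
    {"dx":0,"dy":0,"dz":0,"twist":0},
    {"dx":0,"dy":0,"dz":0,"twist":0},
    {"dx":0,"dy":0,"dz":0,"twist":0}
  ]
}}

```text
time: 20.95
ee_pos: [0.5905, 0.0458, 0.137]
tool_rot: [-0.0, 0.999, 0.046, -0.002]
contact_force: [-0.6, 0.1, -1.1]
gripper_width: 0.0581
finger_force: 40.0
```

```bash
python3 - <<'E'
from h import *
s,r=st()
o,im,W=blues()
print(rel(s['ee_pos'],-84.1,(484.2,336.3,140),-84.1))
E
```

```text
t 20.95 p [0.5905 0.0458 0.137 ] xax [ 0.996  0.091 -0.004] yax [ 0.091 -0.996 -0.   ] yaw(y) -84.8 F [-0.56  0.13 -1.11] w 0.05809701731905134 ff 39.99145746231079
carton c 445.7 -266.0 size 84.5 57.4 long-axis deg -7.6 ztop 0.0394
carton c 484.3 336.1 size 84.8 56.0 long-axis deg 5.7 ztop 0.0401
carton c 583.7 -173.2 size 85.6 58.4 long-axis deg 3.4 ztop 0.0342
(np.float64(-75.9), np.float64(-299.9), np.float64(-3.0), -0.0)
```

{"method": "arm_command", "body": {
  "moves": [
    {"dx":-12.8,"dy":-50,"dz":0,"twist":-0.7},
    {"dx":-12.8,"dy":-50,"dz":0,"twist":0},
    {"dx":-12.8,"dy":-50,"dz":0,"twist":0},
    {"dx":-12.8,"dy":-50,"dz":0,"twist":0},
    {"dx":-12.8,"dy":-50,"dz":0,"twist":0},
    {"dx":-12.8,"dy":-50,"dz":0,"twist":0}
  ]
}}

```text
time: 21.75
ee_pos: [0.4839, 0.3377, 0.1383]
tool_rot: [0.0, 0.999, 0.052, -0.001]
contact_force: [1.2, -0.4, -0.7]
gripper_width: 0.0578
finger_force: 40.0
```

{"method": "arm_command", "body": {
  "moves": [
    {"dx":0,"dy":0,"dz":0,"twist":0},
    {"dx":0,"dy":0,"dz":0,"twist":0},
    {"dx":0,"dy":0,"dz":0,"twist":0},
    {"dx":0,"dy":0,"dz":0,"twist":0}
  ]
}}

```text
time: 22.25
ee_pos: [0.4857, 0.3354, 0.1391]
tool_rot: [0.0, 0.999, 0.051, -0.0]
contact_force: [0.1, -0.2, -1.6]
gripper_width: 0.058
finger_force: 40.0
```

```bash
python3 - <<'E'
from h import *
s,r=st()
print(rel(s['ee_pos'],-84.1,(484.6,336.5,49.5),-84.1))
o,im,W=blues()
E
```

```text
t 22.25 p [0.4857 0.3354 0.1391] xax [ 0.995  0.102 -0.   ] yax [ 0.102 -0.995  0.   ] yaw(y) -84.2 F [ 0.07 -0.15 -1.63] w 0.05795633105380818 ff 39.99149143695831
(np.float64(-1.0), np.float64(-1.2), np.float64(89.6), -0.0)
carton c 445.7 -266.9 size 84.7 59.4 long-axis deg -7.9 ztop 0.0394
carton c 583.5 -173.0 size 86.6 57.7 long-axis deg 3.4 ztop 0.0344
carton c 607.1 -69.8 size 85.7 55.2 long-axis deg -0.6 ztop 0.0342
```

{"method": "arm_command", "body": {
  "moves": [
    {"dx":-0.6,"dy":-0.8,"dz":40,"twist":0},
    {"dx":0,"dy":0,"dz":35,"twist":0},
    {"dx":0,"dy":0,"dz":10,"twist":0},
    {"dx":0,"dy":0,"dz":4,"twist":0},
    {"dx":0,"dy":0,"dz":0,"twist":0},
    {"dx":0,"dy":0,"dz":0,"twist":0},
    {"dx":0,"dy":0,"dz":0,"twist":0}
  ]
}}

```text
time: 23.18
ee_pos: [0.4851, 0.3376, 0.0512]
tool_rot: [-0.0, 0.999, 0.052, 0.001]
contact_force: [0.1, 0.8, -0.7]
gripper_width: 0.0577
finger_force: 40.0
```

{"method": "arm_command", "body": {
  "moves": [
    {"dx":0,"dy":0,"dz":0,"twist":0},
    {"dx":0,"dy":0,"dz":0,"twist":0},
    {"dx":0,"dy":0,"dz":0,"twist":0},
    {"dx":0,"dy":0,"dz":0,"twist":0},
    {"dx":0,"dy":0,"dz":-50,"twist":0},
    {"dx":0,"dy":0,"dz":-39,"twist":0},
    {"dx":0,"dy":0,"dz":0,"twist":0},
    {"dx":0,"dy":0,"dz":0,"twist":0}
  ],
  "fingers": 1
}}

```text
time: 24.18
ee_pos: [0.4842, 0.3371, 0.1386]
tool_rot: [0.0, 0.999, 0.052, -0.0]
contact_force: [0.2, -0.1, -0.4]
gripper_width: 0.0932
finger_force: 0.0
```

```bash
python3 - <<'E'
from h import *
s,r=st()
print(rel(s['ee_pos'],-90.5,(607.2,-69.8,72),-90.5))
E
```

```text
t 24.175 p [0.4842 0.3371 0.1386] xax [ 0.995  0.103 -0.   ] yax [ 0.103 -0.995  0.   ] yaw(y) -84.1 F [ 0.19 -0.1  -0.44] w 0.0931692729746661 ff 0.0
(np.float64(126.6), np.float64(405.8), np.float64(66.6), -0.0)
```

{"method": "arm_command", "body": {
  "moves": [
    {"dx":0,"dy":0,"dz":0,"twist":6.4},
    {"dx":16,"dy":51,"dz":0,"twist":0},
    {"dx":16,"dy":51,"dz":0,"twist":0},
    {"dx":16,"dy":51,"dz":0,"twist":0},
    {"dx":16,"dy":51,"dz":0,"twist":0},
    {"dx":16,"dy":51,"dz":0,"twist":0},
    {"dx":16,"dy":51,"dz":10,"twist":0},
    {"dx":16,"dy":51,"dz":20,"twist":0}
  ]
}}

```text
time: 25.18
ee_pos: [0.5934, -0.0224, 0.1078]
tool_rot: [-0.0, 1.0, -0.004, -0.0]
contact_force: [1.4, -0.1, 0.2]
gripper_width: 0.0929
finger_force: 0.0
```

{"method": "arm_command", "body": {
  "moves": [
    {"dx":14.6,"dy":48.8,"dz":30,"twist":0},
    {"dx":0,"dy":0,"dz":6,"twist":0},
    {"dx":0,"dy":0,"dz":0,"twist":0},
    {"dx":0,"dy":0,"dz":0,"twist":0},
    {"dx":0,"dy":0,"dz":0,"twist":0}
  ]
}}

```text
time: 25.8
ee_pos: [0.6082, -0.0685, 0.0742]
tool_rot: [0.0, 1.0, -0.003, 0.001]
contact_force: [0.2, -1.3, 0.3]
gripper_width: 0.0927
finger_force: 0.0
```

```bash
python3 - <<'E'
from h import *
s,r=st()
print(rel(s['ee_pos'],-90.5,(607.2,-69.8,9),-90.5))
o,im,W=blues(save='top7.png')
E
```

```text
t 25.8 p [ 0.6082 -0.0685  0.0742] xax [ 1.    -0.007  0.001] yax [-0.007 -1.     0.   ] yaw(y) -90.4 F [ 0.15 -1.31  0.28] w 0.09273079114128852 ff 0.0
(np.float64(-1.0), np.float64(1.3), np.float64(65.2), -0.0)
carton c 445.3 -266.3 size 84.7 58.7 long-axis deg -6.4 ztop 0.0392
carton c 484.3 336.4 size 85.9 56.6 long-axis deg 6.1 ztop 0.0737
```

{"method": "arm_command", "body": {
  "moves": [
    {"dx":-0.5,"dy":0.6,"dz":35,"twist":0},
    {"dx":0,"dy":0,"dz":29,"twist":0},
    {"dx":0,"dy":0,"dz":0,"twist":0},
    {"dx":0,"dy":0,"dz":0,"twist":0}
  ]
}}

```text
time: 26.35
ee_pos: [0.6081, -0.0701, 0.0106]
tool_rot: [0.0, 1.0, -0.004, 0.001]
contact_force: [0.9, 0.2, -0.2]
gripper_width: 0.0931
finger_force: 0.0
```

{"method": "arm_command", "body": {
  "moves": [
    {"dx":0,"dy":0,"dz":0,"twist":0},
    {"dx":0,"dy":0,"dz":0,"twist":0},
    {"dx":0,"dy":0,"dz":0,"twist":0},
    {"dx":0,"dy":0,"dz":0,"twist":0},
    {"dx":0,"dy":0,"dz":0,"twist":0}
  ],
  "fingers": -1
}}

```text
time: 26.98
ee_pos: [0.6073, -0.0702, 0.0094]
tool_rot: [-0.0, 1.0, -0.004, 0.0]
contact_force: [-0.5, -0.5, 2.3]
gripper_width: 0.0576
finger_force: 39.9
```

{"method": "arm_command", "body": {
  "moves": [
    {"dx":0,"dy":0,"dz":-20,"twist":0},
    {"dx":0,"dy":0,"dz":-50,"twist":0},
    {"dx":0,"dy":0,"dz":-50,"twist":0},
    {"dx":0,"dy":0,"dz":-40,"twist":0},
    {"dx":0,"dy":0,"dz":0,"twist":0},
    {"dx":0,"dy":0,"dz":0,"twist":0},
    {"dx":0,"dy":0,"dz":0,"twist":0}
  ]
}}

```text
time: 27.85
ee_pos: [0.6058, -0.07, 0.1668]
tool_rot: [-0.0, 1.0, -0.004, -0.002]
contact_force: [-0.4, -0.2, -1.0]
gripper_width: 0.0578
finger_force: 39.9
```

```bash
python3 - <<'E'
from h import *
s,r=st()
print(rel(s['ee_pos'],-84.1,(484.6,336.5,170),-84.1))
E
```

```text
t 27.85 p [ 0.6058 -0.07    0.1668] xax [ 1.    -0.008 -0.004] yax [-0.008 -1.    -0.001] yaw(y) -90.5 F [-0.37 -0.17 -0.98] w 0.05783925775262236 ff 39.888970255851746
(np.float64(-78.8), np.float64(-416.8), np.float64(-3.2), -0.0)
```

{"method": "arm_command", "body": {
  "moves": [
    {"dx":0,"dy":0,"dz":0,"twist":-6.4},
    {"dx":-10,"dy":-52,"dz":0,"twist":0},
    {"dx":-10,"dy":-52,"dz":0,"twist":0},
    {"dx":-10,"dy":-52,"dz":0,"twist":0},
    {"dx":-10,"dy":-52,"dz":0,"twist":0},
    {"dx":-10,"dy":-52,"dz":0,"twist":0},
    {"dx":-10,"dy":-52,"dz":0,"twist":0},
    {"dx":-10,"dy":-52,"dz":0,"twist":0}
  ]
}}

```text
time: 28.85
ee_pos: [0.4983, 0.2857, 0.1673]
tool_rot: [0.001, 0.999, 0.052, -0.001]
contact_force: [0.9, 0.0, -2.0]
gripper_width: 0.0575
finger_force: 39.9
```

{"method": "arm_command", "body": {
  "moves": [
    {"dx":-10,"dy":-52.8,"dz":0,"twist":0},
    {"dx":0,"dy":0,"dz":0,"twist":0},
    {"dx":0,"dy":0,"dz":0,"twist":0},
    {"dx":0,"dy":0,"dz":0,"twist":0},
    {"dx":0,"dy":0,"dz":0,"twist":0},
    {"dx":0,"dy":0,"dz":0,"twist":0}
  ]
}}

```text
time: 29.6
ee_pos: [0.485, 0.3354, 0.1692]
tool_rot: [-0.0, 0.999, 0.051, 0.0]
contact_force: [-0.0, -0.7, -0.5]
gripper_width: 0.0577
finger_force: 39.9
```

```bash
python3 - <<'E'
from h import *
s,r=st()
print(rel(s['ee_pos'],-84.1,(484.6,336.5,83.5),-84.1))
o,im,W=blues()
E
```

```text
t 29.6 p [0.485  0.3354 0.1692] xax [0.995 0.102 0.   ] yax [ 0.102 -0.995 -0.   ] yaw(y) -84.1 F [-0.04 -0.73 -0.45] w 0.05773140573768365 ff 39.88887548446655
(np.float64(-0.3), np.float64(-1.2), np.float64(85.7), -0.0)
carton c 445.6 -266.5 size 84.4 58.0 long-axis deg -8.3 ztop 0.0394
carton c 583.6 -172.7 size 85.9 59.0 long-axis deg 3.2 ztop 0.0342
```

{"method": "arm_command", "body": {
  "moves": [
    {"dx":-0.3,"dy":-0.8,"dz":40,"twist":0},
    {"dx":0,"dy":0,"dz":30,"twist":0},
    {"dx":0,"dy":0,"dz":10,"twist":0},
    {"dx":0,"dy":0,"dz":5,"twist":0},
    {"dx":0,"dy":0,"dz":0,"twist":0},
    {"dx":0,"dy":0,"dz":0,"twist":0},
    {"dx":0,"dy":0,"dz":0,"twist":0}
  ]
}}

```text
time: 30.52
ee_pos: [0.4848, 0.3372, 0.0852]
tool_rot: [-0.0, 0.999, 0.052, 0.001]
contact_force: [-0.4, 1.1, -1.7]
gripper_width: 0.0576
finger_force: 39.9
```

{"method": "arm_command", "body": {
  "moves": [
    {"dx":0,"dy":0,"dz":0,"twist":0},
    {"dx":0,"dy":0,"dz":0,"twist":0},
    {"dx":0,"dy":0,"dz":0,"twist":0},
    {"dx":0,"dy":0,"dz":0,"twist":0},
    {"dx":0,"dy":0,"dz":-45,"twist":0},
    {"dx":0,"dy":0,"dz":-40,"twist":0},
    {"dx":0,"dy":0,"dz":0,"twist":0},
    {"dx":0,"dy":0,"dz":0,"twist":0}
  ],
  "fingers": 1
}}

```text
time: 31.52
ee_pos: [0.484, 0.3367, 0.1686]
tool_rot: [0.0, 0.999, 0.052, -0.0]
contact_force: [-0.2, -0.3, -1.3]
gripper_width: 0.0934
finger_force: 0.0
```

```bash
python3 - <<'E'
from h import *
s,r=st()
o,im,W=blues(save='top8.png')
print(rel(s['ee_pos'],-86.7,(583.5,-172.9,72),-86.7))
E
```

```text
t 31.525 p [0.484  0.3367 0.1686] xax [ 0.995  0.103 -0.   ] yax [ 0.103 -0.995  0.   ] yaw(y) -84.1 F [-0.24 -0.32 -1.27] w 0.09336371636327681 ff 0.0
carton c 445.6 -267.1 size 84.9 58.9 long-axis deg -8.0 ztop 0.0392
carton c 583.5 -172.9 size 86.1 58.5 long-axis deg 2.8 ztop 0.0342
(np.float64(70.0), np.float64(514.5), np.float64(96.6), -0.0)
```

{"method": "arm_command", "body": {
  "moves": [
    {"dx":7,"dy":51.4,"dz":0,"twist":2.7},
    {"dx":7,"dy":51.4,"dz":0,"twist":0},
    {"dx":7,"dy":51.4,"dz":0,"twist":0},
    {"dx":7,"dy":51.4,"dz":0,"twist":0},
    {"dx":7,"dy":51.4,"dz":0,"twist":0},
    {"dx":7,"dy":51.4,"dz":10,"twist":0},
    {"dx":7,"dy":51.4,"dz":20,"twist":0},
    {"dx":7,"dy":51.4,"dz":20,"twist":0}
  ]
}}

```text
time: 32.58
ee_pos: [0.5647, -0.0715, 0.1169]
tool_rot: [-0.0, 1.0, 0.028, -0.001]
contact_force: [1.1, 0.5, 0.5]
gripper_width: 0.0931
finger_force: 0.0
```

{"method": "arm_command", "body": {
  "moves": [
    {"dx":7,"dy":51.4,"dz":20,"twist":0},
    {"dx":7,"dy":51.4,"dz":20,"twist":0},
    {"dx":0,"dy":0,"dz":6,"twist":0},
    {"dx":0,"dy":0,"dz":0,"twist":0},
    {"dx":0,"dy":0,"dz":0,"twist":0},
    {"dx":0,"dy":0,"dz":0,"twist":0}
  ]
}}

```text
time: 33.33
ee_pos: [0.5859, -0.1708, 0.0739]
tool_rot: [0.0, 1.0, 0.029, 0.0]
contact_force: [-0.1, 0.5, -0.9]
gripper_width: 0.0931
finger_force: 0.0
```

```bash
python3 - <<'E'
from h import *
s,r=st()
print(rel(s['ee_pos'],-86.8,(583.5,-172.9,9),-86.8))
o,im,W=blues(save='top9.png')
E
```

```text
t 33.325 p [ 0.5859 -0.1708  0.0739] xax [0.998 0.058 0.001] yax [ 0.058 -0.998  0.   ] yaw(y) -86.7 F [-0.06  0.54 -0.87] w 0.09314441640629775 ff 0.0
(np.float64(-2.5), np.float64(1.9), np.float64(64.9), -0.0)
carton c 469.4 -264.7 size 49.5 38.7 long-axis deg 85.2 ztop 0.0394
carton c 484.4 335.5 size 86.7 55.9 long-axis deg 7.0 ztop 0.1075
```

{"method": "arm_command", "body": {
  "moves": [
    {"dx":-2,"dy":1.6,"dz":35,"twist":0},
    {"dx":0,"dy":0,"dz":29,"twist":0},
    {"dx":0,"dy":0,"dz":0,"twist":0},
    {"dx":0,"dy":0,"dz":0,"twist":0}
  ]
}}

```text
time: 33.88
ee_pos: [0.5844, -0.1736, 0.0106]
tool_rot: [0.0, 1.0, 0.028, 0.001]
contact_force: [0.7, 0.0, -0.2]
gripper_width: 0.093
finger_force: 0.0
```

{"method": "arm_command", "body": {
  "moves": [
    {"dx":0,"dy":0,"dz":0,"twist":0},
    {"dx":0,"dy":0,"dz":0,"twist":0},
    {"dx":0,"dy":0,"dz":0,"twist":0},
    {"dx":0,"dy":0,"dz":0,"twist":0},
    {"dx":0,"dy":0,"dz":0,"twist":0}
  ],
  "fingers": -1
}}

```text
time: 34.5
ee_pos: [0.5836, -0.1737, 0.0093]
tool_rot: [0.0, 1.0, 0.028, 0.0]
contact_force: [-0.4, 0.2, 2.3]
gripper_width: 0.0575
finger_force: 40.0
```

{"method": "arm_command", "body": {
  "moves": [
    {"dx":0,"dy":0,"dz":-20,"twist":0},
    {"dx":0,"dy":0,"dz":-50,"twist":0},
    {"dx":0,"dy":0,"dz":-50,"twist":0},
    {"dx":0,"dy":0,"dz":-50,"twist":0},
    {"dx":0,"dy":0,"dz":-25,"twist":0},
    {"dx":0,"dy":0,"dz":0,"twist":0},
    {"dx":0,"dy":0,"dz":0,"twist":0},
    {"dx":0,"dy":0,"dz":0,"twist":0}
  ]
}}

```text
time: 35.5
ee_pos: [0.5823, -0.1732, 0.2019]
tool_rot: [-0.001, 1.0, 0.028, -0.002]
contact_force: [-0.2, 1.3, -1.8]
gripper_width: 0.0577
finger_force: 40.0
```

```bash
python3 - <<'E'
from h import *
s,r=st()
print(rel(s['ee_pos'],-84.1,(484.6,336.2,205),-84.1))
E
```

```text
t 35.5 p [ 0.5823 -0.1732  0.2019] xax [ 0.998  0.056 -0.003] yax [ 0.056 -0.998 -0.002] yaw(y) -86.8 F [-0.23  1.3  -1.79] w 0.057671629651108 ff 39.98348772525787
(np.float64(-44.9), np.float64(-516.7), np.float64(-3.1), -0.0)
```

{"method": "arm_command", "body": {
  "moves": [
    {"dx":0,"dy":0,"dz":0,"twist":-2.7},
    {"dx":-4.6,"dy":-51.7,"dz":0,"twist":0},
    {"dx":-4.6,"dy":-51.7,"dz":0,"twist":0},
    {"dx":-4.6,"dy":-51.7,"dz":0,"twist":0},
    {"dx":-4.6,"dy":-51.7,"dz":0,"twist":0},
    {"dx":-4.6,"dy":-51.7,"dz":0,"twist":0},
    {"dx":-4.6,"dy":-51.7,"dz":0,"twist":0},
    {"dx":-4.6,"dy":-51.7,"dz":0,"twist":0}
  ]
}}

```text
time: 36.5
ee_pos: [0.5128, 0.1845, 0.2027]
tool_rot: [0.0, 0.999, 0.052, -0.001]
contact_force: [1.3, 0.9, -1.4]
gripper_width: 0.0576
finger_force: 40.0
```

{"method": "arm_command", "body": {
  "moves": [
    {"dx":-4.6,"dy":-51.7,"dz":0,"twist":0},
    {"dx":-4.6,"dy":-51.7,"dz":0,"twist":0},
    {"dx":-4.6,"dy":-51.7,"dz":0,"twist":0},
    {"dx":0,"dy":0,"dz":0,"twist":0},
    {"dx":0,"dy":0,"dz":0,"twist":0},
    {"dx":0,"dy":0,"dz":0,"twist":0},
    {"dx":0,"dy":0,"dz":0,"twist":0}
  ]
}}

```text
time: 37.38
ee_pos: [0.4848, 0.3348, 0.2041]
tool_rot: [0.0, 0.999, 0.051, -0.0]
contact_force: [0.6, 0.5, -1.6]
gripper_width: 0.0575
finger_force: 40.0
```

```bash
python3 - <<'E'
from h import *
s,r=st()
print(rel(s['ee_pos'],-84.1,(484.6,336.2,117.5),-84.1))
E
```

```text
t 37.375 p [0.4848 0.3348 0.2041] xax [ 0.995  0.102 -0.   ] yax [ 0.102 -0.995  0.   ] yaw(y) -84.2 F [ 0.58  0.52 -1.6 ] w 0.05748598002552171 ff 39.983434081077576
(np.float64(-0.0), np.float64(-1.4), np.float64(86.6), -0.0)
```

{"method": "arm_command", "body": {
  "moves": [
    {"dx":0,"dy":-0.8,"dz":40,"twist":0},
    {"dx":0,"dy":0,"dz":30,"twist":0},
    {"dx":0,"dy":0,"dz":10,"twist":0},
    {"dx":0,"dy":0,"dz":6,"twist":0},
    {"dx":0,"dy":0,"dz":0,"twist":0},
    {"dx":0,"dy":0,"dz":0,"twist":0},
    {"dx":0,"dy":0,"dz":0,"twist":0}
  ]
}}

```text
time: 38.25
ee_pos: [0.4848, 0.337, 0.1192]
tool_rot: [-0.0, 0.999, 0.052, 0.001]
contact_force: [-0.3, 0.3, -1.2]
gripper_width: 0.0577
finger_force: 40.0
```

{"method": "arm_command", "body": {
  "moves": [
    {"dx":0,"dy":0,"dz":0,"twist":0},
    {"dx":0,"dy":0,"dz":0,"twist":0},
    {"dx":0,"dy":0,"dz":0,"twist":0},
    {"dx":0,"dy":0,"dz":0,"twist":0},
    {"dx":0,"dy":0,"dz":-40,"twist":0},
    {"dx":0,"dy":0,"dz":-40,"twist":0},
    {"dx":0,"dy":0,"dz":-20,"twist":0},
    {"dx":0,"dy":0,"dz":0,"twist":0}
  ],
  "fingers": 1
}}

```text
time: 39.25
ee_pos: [0.4851, 0.3372, 0.2196]
tool_rot: [-0.001, 0.999, 0.052, 0.001]
contact_force: [-0.5, 0.0, -1.4]
gripper_width: 0.0931
finger_force: 0.0
```

{"method": "arm_command", "body": {
  "moves": [
    {"dx":0,"dy":50,"dz":0,"twist":0},
    {"dx":0,"dy":50,"dz":0,"twist":0},
    {"dx":0,"dy":50,"dz":0,"twist":0},
    {"dx":0,"dy":50,"dz":0,"twist":0},
    {"dx":0,"dy":50,"dz":0,"twist":0},
    {"dx":0,"dy":0,"dz":0,"twist":0},
    {"dx":0,"dy":0,"dz":0,"twist":0}
  ]
}}

```text
time: 40.12
ee_pos: [0.5093, 0.0883, 0.2164]
tool_rot: [-0.0, 0.999, 0.051, -0.001]
contact_force: [-0.6, 0.5, 0.5]
gripper_width: 0.0929
finger_force: 0.0
```

```bash
python3 - <<'E'
from h import *
s,r=st()
o,im,W=blues(save='top10.png')
im,d,K,T=grab('scene')
cv2.imwrite('pics/s10.png',cv2.resize(im[100:400,200:480,::-1],None,fx=2,fy=2,interpolation=cv2.INTER_CUBIC))
E
```

```text
t 40.125 p [0.5093 0.0883 0.2164] xax [ 0.995  0.103 -0.003] yax [ 0.103 -0.995 -0.001] yaw(y) -84.1 F [-0.63  0.5   0.54] w 0.09292670644949265 ff 0.0
carton c 446.2 -266.3 size 83.6 58.0 long-axis deg -7.3 ztop 0.0393
carton c 483.9 335.6 size 85.8 56.7 long-axis deg 4.2 ztop 0.1412
```

View pics/s10.png

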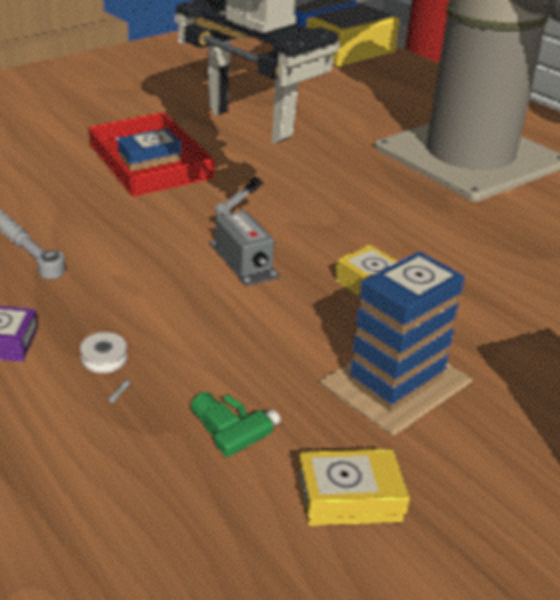

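The pile of four stands straight on the board at (410,330). The heavy carton is in the tray at (148,148), the lever is back up at (250,188), and the gripper is clear. Handing in.

```bash
python3 -c "
from station import ticket; print(ticket.finish_job())"
```

```text
the job is handed in; nothing more can be done
None
```

I handed the job in: the heavy carton is flat in the red tray, the lever was pressed to its stop and sprang back, and the other four cartons are in one flush pile on the board; the hand-in gave no pass/fail result.

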